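# Load the calibration weight onto the balance with the weight fork

### The arm

A 6-joint arm with a two-finger parallel gripper is mounted at the origin on the work surface. World frame = base frame: x ahead of the robot, y to its left, z up, the work surface at z = 0. Lengths are in m, angles in rad, forces in N, time in s.
With the tool pointing down it reaches from about 0.3 to 0.85 m from the base axis. Payload 4.2 kg.
Tool frame: the origin (TCP) lies on the centre line of the jaws, within the pads' length; the fingertips stand 25 mm ahead of it and the grasp point (between the pads) lies 6 mm ahead of it; z points along the fingers, y is the line along which they close (so a half turn about z gives the same grasp; the last joint's range is limited). The gripper opens to 91 mm and grips with 3 to 60 N. Pads are 32 mm wide; open, the fingers measure 118 mm over their backs; the gripper's body (76 mm by 178 mm) begins 60 mm behind the grasp point.
Start: joints at [-1.196, 0.32, 1.565, -0, 1.257, -0.02], TCP at [0.221, -0.531, 0.239] pointing down, gripper open.
Joint ranges: [-3.11, 3.11], [-0.84, 2.01], [0.21, 2.61], [-1.34, 4.49], [0.05, 2.63], [-2.56, 2.56]. Speed limits (rad/s): [2.57, 2.57, 3.14, 3.14, 3.14, 3.14].

### API

Orientations are given as a unit quaternion [w, x, y, z].
In Python, from workcell import arm, imaging gives the robot as it stands. The module is installed in compiled form; this text tells all that it offers.
- The arm moves only by the tool apply_moves, never from a script. Its argument "steps" is a list of rows, each a list of 5 numbers: the shift along the tool's x, y, z in cm, then the turn about the tool's z in degrees, then the finger opening in cm, from 0 to 9.12. A call has 1 to 12 rows; each row is the pose to reach, as a shift and turn from the pose commanded when the call began, along the tool's axes at that moment; what a row does not reach only later rows make up. A row lasts 1/8 s, in which the tool goes at most 62.5 mm and 10.7 degrees, less where a joint would pass 70% of its speed; a pose out of reach is approached as far as the arm can. A call with a gripper value outside its range is refused whole. The fingers move at their own pace and stop on an object; the grip force is fixed at half the most. Time passes only in rows, so rows that repeat a pose let the fingers close. It gives the time, the measured TCP pose, the force, the opening and the grip force at its end, in the units of the state.
- arm.get_state(): the state, without advancing time (a new reading comes with each control period).
- imaging.snapshot(name): name is "side" or "top" or "wrist"; returns the picture (420x560x3 uint8, blue, green, red); there is no depth.
- imaging.camera_info(name): a dict with "K" (3x3 intrinsics, pixels), "dist" ([k1, k2, p1, p2, k3] as OpenCV has them; the pictures are not rectified), "cam_to_world" (4x4, takes a point from camera to world coordinates). Camera axes: x right, y down, z forward; pixel columns grow to the right and rows downward; lengths in m; the calibration is good to about 2 mm. A picture is of the moment at which its call begins: read the wrist's pose just before it. camera_info takes no time and is no camera call; for the wrist camera it gives the pose at the moment of the call.
- arm.finish_job(): hands the job in; it is judged then, once.
The state is a dict: "time_s": time; "joint_pos": joint angles; "dq": joint speeds; "tau": joint torques, N m; "ee_pos": TCP position; "tool_rot": TCP orientation; "wrist_force": force on the tool from outside, world axes, zero at the start; "moment": the same for the moment, N m; "finger_gap": finger opening in m; "grasp_force": force on a finger pad.
Only numpy, scipy, OpenCV 4.12 (cv2) and the standard library are available. Lean on these libraries where they do the work, as an engineer would, in place of code of your own. Each camera call takes 0.05 s, during which the arm holds its last target. There are 200 camera calls.

### The job

Check-weigh the balance: using the weight fork, pick up the 500 g weight (the largest of the three) by hooking the prongs under its knob, and stand it gently in the middle of the balance's small raised pan; the gripper itself must not touch the weight. Then draw the fork out and stand it back on its blue mat, flat on its plate, leaving the other things on the bench where they are.

Things in the scene. Friction and masses are not known exactly. Their poses are not given: they have to be found in the camera images.
- weight_500: the 500 g steel calibration weight, 64 mm tall, about 0.5 kg, loose, standing on the weight stand; origin at the centre of its underside, z up its axis. Body 38 mm diameter up to z = 43 mm, neck 20 mm diameter from z = 43 to 53 mm (the prongs go here), knob 35 mm diameter from z = 53 to 64 mm
- weight_200: the 200 g steel weight of the same shape, 28 mm diameter, 47 mm tall, loose bystander on the stand; origin at the centre of its underside
- weight_100: the 100 g steel weight of the same shape, 22 mm diameter, 38 mm tall, loose bystander on the stand; origin at the centre of its underside
- weight_stand: fixed dark wooden slab with a green felt strip, 85 mm (its x) by 210 mm (its y) by 20 mm high; the three weights stand on it in a row along its y, about 65 mm apart, in any order; origin at the centre of its underside
- fork: the weight fork, loose, about 0.22 kg, standing flat on its brass plate on the mat, handle up. Origin on the plate's underside below the handle's axis; z up the handle, x towards the prong tips. Plate and prongs 5 mm thick and 46 mm wide; the plate reaches back to x = -34 mm, the two prongs run from x = 28 to 68 mm with flared tips (50 mm wide) to x = 78 mm
- fork_grip (a point): a good point to hold the fork: on the axis of its upright wooden handle, 70 mm above the fork's underside. The handle is 22 mm (x) by 16 mm (y) and spans z = 15 to 93 mm above the underside; below it is a brass foot 26 by 24 mm. The weight makes the fork sag a little in the fingers
- fork_seat (a point): where the axis of a hanging weight belongs: middle of the slot, 42 mm ahead of the handle's axis, on the prongs' upper face (5 mm above the underside). The slot between the prongs is 25 mm wide, closed 14 mm behind this point, and its straight part ends 26 mm ahead of it
- mat: fixed blue plastic mat for the fork, 150 mm (x) by 120 mm (y), 3 mm thick; origin at the centre of its underside
- balance: fixed precision balance, 190 mm wide (y), about 255 mm deep (x), housing top 60 mm high, lower sloped console with display at its front (-x); origin at the centre of its underside
- pan_axis (a point): point on the pan's vertical axis at the level of the housing's top, 60 mm above the bench. The pan itself is a rigid steel disc, 62 mm diameter, on a 24 mm stem above this point. Pans of different stem length are fitted: its flat top lies anywhere from 79 to 101 mm above the bench (19 to 41 mm above this point); the height is not reported, so feel for it or look
- tube_rack: orange tube rack, 95 by 175 mm, 52 mm high with tubes to 97 mm, loose bystander; origin at the centre of its underside
- bottle_large: clear bottle with blue cap, 86 mm diameter, 176 mm tall, loose bystander; origin at the centre of its underside
- bottle_small: clear bottle with blue cap, 70 mm diameter, 138 mm tall, loose bystander; origin at the centre of its underside
- amber_bottle: amber bottle with red cap, 56 mm diameter, 105 mm tall, loose bystander; origin at the centre of its underside
- beaker: glass beaker, 68 mm diameter, 90 mm tall, loose bystander; origin at the centre of its underside
- glasses_case: black spectacle case, 65 by 165 mm, 40 mm high, loose bystander; origin at the centre of its underside

How it is judged:
By the outcome, as a careful person would: the job done as asked, in the order asked, and still so for the second after the job is handed in, with the robot touching nothing.
It also fails if it takes over 72 s, if anything falls off the work surface, if the arm or the gripper's body presses on something with over 40 N, if the wrist force passes 120 N, or if a joint passes its speed limit or range.

## Working session

There is one attempt and no reset: what is moved stays moved. The work goes in short steps, Python scripts to look and compute and a tool call to move; the robot and the scene stay as the last step left them, time stands still between calls to the robot, and variables do not carry over. Pictures are saved under pics/ and viewed, at most 10 in all, crops included, and the job is handed in when it is done.

Besides the shell and the picture viewer there is one more tool, called after "Call:" as name(argument=value, ...) on one line, values as JSON. apply_moves: Moves the arm, as the interface text tells. Its arguments: {"type":"object","properties":{"steps":{"type":"array"}},"required":["steps"]}

```bash
mkdir -p pics
cat > h.py <<'E'
import numpy as np, cv2
from workcell import arm, imaging
def snap(n,f=None):
    i=imaging.camera_info(n); im=imaging.snapshot(n)
    if f: cv2.imwrite('pics/'+f,im)
    return im,i
def ray(i,uv):
    p=cv2.undistortPoints(np.array([[uv]],float),np.array(i['K']),np.array(i['dist']))[0,0]
    T=np.array(i['cam_to_world']); return T[:3,3],T[:3,:3]@np.array([p[0],p[1],1])
def onz(i,uv,z):
    o,d=ray(i,uv); return o+d*(z-o[2])/d[2]
def proj(i,P):
    T=np.linalg.inv(np.array(i['cam_to_world'])); 
    r=cv2.Rodrigues(T[:3,:3])[0]
    return cv2.projectPoints(np.atleast_2d(np.array(P,float)),r,T[:3,3],np.array(i['K']),np.array(i['dist']))[0][:,0]
E
python3 - <<'E'
from h import *
a,i=snap('top','top1.png'); b,j=snap('side','side1.png')
s=arm.get_state(); print(s)
for k in (i,j): print(np.round(k['K'],1).tolist(),np.round(k['cam_to_world'],3).tolist())
E
```

```text
{'time_s': 0.1, 'joint_pos': array([-1.19597216e+00,  3.20268268e-01,  1.56552789e+00, -7.41660456e-05,
        1.25736924e+00, -2.00075628e-02]), 'dq': array([-0.00195728, -0.00214361, -0.00203501,  0.00151488,  0.00111417,
       -0.0004817 ]), 'tau': array([-6.72286151e-04, -4.13334203e+01, -2.32509577e+01,  7.27596832e-02,
        4.21799545e-02, -5.52831193e-05]), 'ee_pos': array([ 0.22100977, -0.53040891,  0.23819247]), 'tool_rot': array([-7.67804273e-04,  9.80574142e-01,  1.96147223e-01, -1.73491938e-04]), 'wrist_force': array([-0.13204182,  0.33668766,  0.60434892]), 'moment': array([ 0.01105577, -0.05582618, -0.00326455]), 'grasp_force': 0.0, 'finger_gap': 0.09105176730377612}
[[381.0, 0.0, 283.3], [0.0, 381.0, 208.8], [0.0, 0.0, 1.0]] [[0.019, -0.995, 0.103, 0.423], [-1.0, -0.018, 0.009, -0.006], [-0.007, -0.103, -0.995, 1.23], [0.0, 0.0, 0.0, 1.0]]
[[508.9, 0.0, 275.9], [0.0, 508.9, 205.6], [0.0, 0.0, 1.0]] [[-0.984, -0.084, 0.159, 0.345], [-0.18, 0.485, -0.856, 1.176], [-0.005, -0.871, -0.492, 0.779], [0.0, 0.0, 0.0, 1.0]]
```

View pics/top1.png

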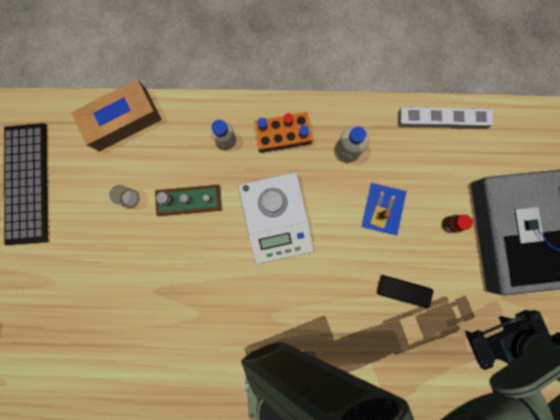

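View pics/side1.png

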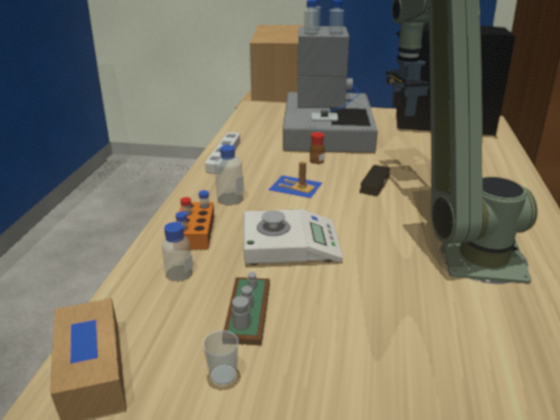

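The top view shows the fork on its mat near (384,208), the balance pan at (272,202) and the stand at (188,200), with the largest weight at its left end (163,199). I'll zoom in and compute positions.

Run:
```python
from h import *
a,i=snap('top'); b,j=snap('side')
def crop(im,x,y,w,h,s): return cv2.resize(im[y:y+h,x:x+w],None,fx=s,fy=s,interpolation=cv2.INTER_CUBIC)
c=np.zeros((600,800,3),np.uint8)
def put(im,x,y): c[y:y+im.shape[0],x:x+im.shape[1]]=im
put(crop(a,355,175,60,65,6),0,0); put(crop(a,148,170,80,50,5),370,0)
put(crop(a,238,168,80,100,2),0,395)
put(crop(b,260,150,75,55,5),370,260); put(crop(b,215,205,130,140,2)[:, :],540-360,395) if 0 else None
cv2.imwrite('pics/z1.png',c)
# mat, stand
hsv=cv2.cvtColor(a,cv2.COLOR_BGR2HSV)
def rect(mask,z,n,box):
    m=np.zeros_like(mask); x,y,w,h=box; m[y:y+h,x:x+w]=mask[y:y+h,x:x+w]
    cs=max(cv2.findContours(m,0,2)[0],key=cv2.contourArea); r=cv2.minAreaRect(cs)
    P=[onz(i,p,z) for p in cv2.boxPoints(r)]
    print(n,np.round(r[0],1),'c',np.round(np.mean(P,0),3),[ (round(float(np.linalg.norm(P[k]-P[k-1])),3),round(float(np.degrees(np.arctan2(*(P[k]-P[k-1])[1::-1]))),1)) for k in (0,1)])
rect(cv2.inRange(hsv,(100,120,60),(130,255,255)),.003,'mat',(350,170,65,75))
rect(cv2.inRange(hsv,(40,60,20),(90,255,255)),.02,'felt',(145,175,85,50))
rect(cv2.inRange(hsv,(0,0,130),(180,45,255)),.06,'bal',(235,165,82,102))
rect(cv2.inRange(hsv,(10,90,40),(35,255,200)),.004,'brass',(370,180,28,45))
for n,p,z in (('knob',(163,199),.084),('w2',(184,199),.067),('w3',(206,198),.058),('pan',(272,202),.09),('handle top',(384,208),.095)): print(n,np.round(onz(i,p,z),3))
```

```text
mat [383.7 208.7] c [ 0.556 -0.32   0.003] [(0.115, 78.4), (0.146, -12.6)]
felt [187.  199.5] c [0.573 0.315 0.02 ] [(0.062, 8.2), (0.187, -83.8)]
bal [275.6 217.6] c [0.518 0.028 0.06 ] [(0.252, 14.1), (0.19, -76.3)]
brass [379.8 216.1] c [ 0.532 -0.307  0.004] [(0.045, 70.9), (0.062, -20.1)]
knob [0.565 0.372 0.084]
w2 [0.568 0.312 0.067]
w3 [0.574 0.246 0.058]
pan [0.561 0.039 0.09 ]
handle top [ 0.548 -0.297  0.095]
```

View pics/z1.png

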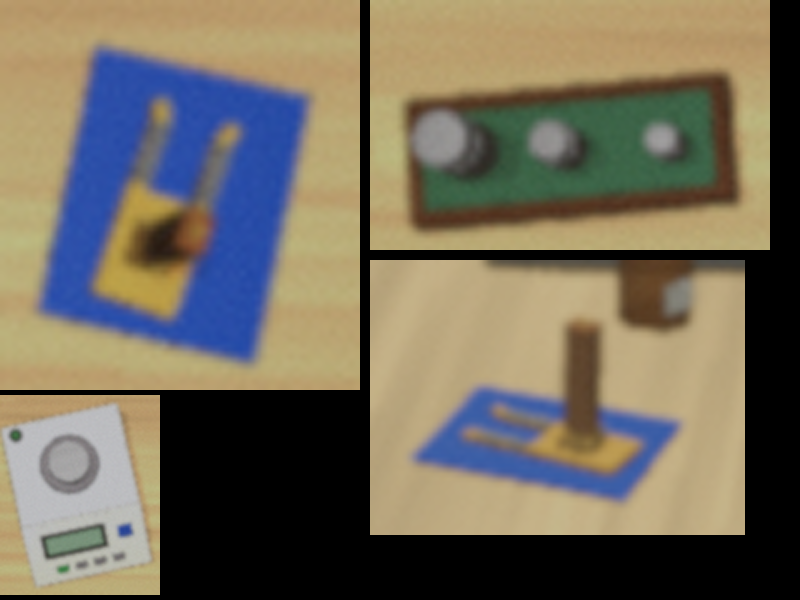

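The zoom shows the fork's prongs pointing up and slightly right (yaw about -18°), with the handle top near (387,212) in the top view and (302,163) in the side view. I'll go above it for a close look.

```bash
cat >> h.py <<'E'
def yaw_now(q): return np.degrees(2*np.arctan2(q[2],q[1]))
def rows(tgt,yaw=None,show=True):
    "shift in tool axes (cm) and turn (deg) to bring TCP to tgt with tool x at yaw"
    from scipy.spatial.transform import Rotation as R
    s=arm.get_state(); q=s['tool_rot']; M=R.from_quat([q[1],q[2],q[3],q[0]]).as_matrix()
    d=M.T@(np.array(tgt)-s['ee_pos'])*100
    y0=np.degrees(np.arctan2(M[1,0],M[0,0]))
    t=0 if yaw is None else -((yaw-y0+180)%360-180)
    if show: print('t',round(s['time_s'],2),'ee',np.round(s['ee_pos'],4),'yaw',round(y0,2),'tilt',np.round(M[2],3),'shift',np.round(d,2),'turn',round(t,1))
    return d,t
E
python3 - <<'E'
from h import *
i=imaging.camera_info('top'); j=imaging.camera_info('side')
print(onz(i,(387,212.5),.096),onz(j,(302.6,163.5),.096),onz(i,(383,216),.02))
rows((.54,-.30,.25),-18)
T=imaging.camera_info('wrist'); s=arm.get_state()
from scipy.spatial.transform import Rotation as R
q=s['tool_rot'];M=R.from_quat([q[1],q[2],q[3],q[0]]).as_matrix()
C=np.array(T['cam_to_world']); print('cam in tool',np.round(M.T@(C[:3,3]-s['ee_pos']),3),np.round(M.T@C[:3,:3],2).tolist(),np.round(T['K'],0).tolist())
E
```

```text
[ 0.53463635 -0.30565123  0.096     ] [ 0.53164518 -0.29468472  0.096     ] [ 0.53066196 -0.31286769  0.02      ]
t 0.2 ee [ 0.2211 -0.5305  0.2384] yaw 22.62 tilt [ 0.    -0.001 -1.   ] shift [38.31 -9.01 -1.14] turn 40.6
cam in tool [ 0.079 -0.    -0.146] [[-0.0, -0.96, -0.28], [1.0, -0.0, 0.0], [-0.0, -0.28, 0.96]] [[308.0, 0.0, 274.0], [0.0, 308.0, 210.0], [0.0, 0.0, 1.0]]
```

Call:
apply_moves(steps=[[4,-1,-1.1,5,9],[9,-2.2,-1.1,11,9],[14,-3.4,-1.1,17,9],[19,-4.7,-1.1,23,9],[24,-6,-1.1,29,9],[29,-7.2,-1.1,35,9],[34,-8.4,-1.1,40.6,9],[37.7,-9.3,-1.1,40.6,9],[37.7,-9.3,-1.1,40.6,9],[37.7,-9.3,-1.1,40.6,9]])

```text
time_s: 1.45
ee_pos: [0.5328, -0.3001, 0.2496]
tool_rot: [0.0, 0.988, -0.156, -0.001]
wrist_force: [0.4, -0.3, 0.3]
finger_gap: 0.0904
grasp_force: 0.0
```

Run:
```python
from h import *
rows((.533,-.30,.25),-18)
w,i=snap('wrist','w1.png')
```

```text
t 1.45 ee [ 0.5328 -0.3001  0.2496] yaw -17.97 tilt [-0.001  0.    -1.   ] shift [ 0.01 -0.02 -0.04] turn 0.0
```

View pics/w1.png

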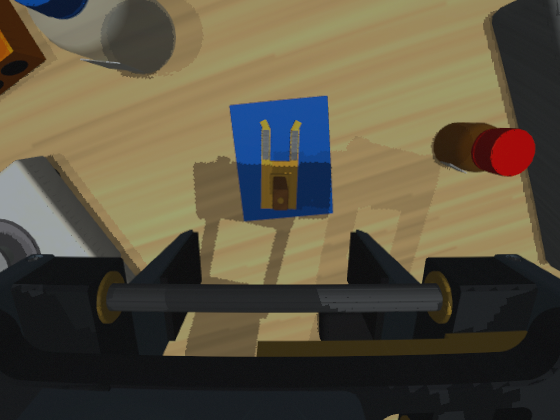

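The wrist view shows the prong tips at (264,124) and (296,124), the plate spanning (261–298, 163–208) and the handle top near (281,200). The fork is almost aligned with the tool.

Run:
```python
from h import *
w=cv2.imread('pics/w1.png'); i=imaging.camera_info('wrist')
hsv=cv2.cvtColor(w,cv2.COLOR_BGR2HSV)
m=cv2.inRange(hsv,(100,100,20),(130,255,255)); 
sub=np.zeros_like(m); sub[90:225,225:340]=255
cs=max(cv2.findContours(m&sub,0,2)[0],key=cv2.contourArea); hull=np.zeros_like(m); cv2.drawContours(hull,[cv2.convexHull(cs)],-1,255,-1)
f=cv2.erode(hull,np.ones((3,3)))&~m
f=cv2.morphologyEx(f,cv2.MORPH_OPEN,np.ones((2,2)))
for r in range(118,216,4):
    x=np.where(f[r])[0]; 
    if len(x): print(r,x.min(),x.max(),len(x),end=' | ')
print()
def P(u,v,z): return np.round(onz(i,(u,v),z),4)
r=cv2.minAreaRect(cv2.convexHull(cs)); bp=[onz(i,p,.003) for p in cv2.boxPoints(r)]; print('mat',np.mean(bp,0),np.linalg.norm(bp[0]-bp[1]),np.linalg.norm(bp[2]-bp[1]),np.degrees(np.arctan2(*(bp[1]-bp[0])[1::-1])))
L,Rr,B1,B2=P(264,122,.008),P(296,122,.008),P(261,208,.008),P(298,208,.008)
print(L,Rr,B1,B2)
d=(L+Rr)/2-(B1+B2)/2; print('len',np.linalg.norm(d),'yaw',np.degrees(np.arctan2(d[1],d[0])),'handle from plate',(B1+B2)/2+d/np.linalg.norm(d)*.034,'top',P(281,200,.096))
z=cv2.resize(w[90:225,225:340],None,fx=4,fy=4,interpolation=cv2.INTER_NEAREST); cv2.imwrite('pics/w1z.png',z)
```

```text
122 262 299 10 | 126 262 301 16 | 130 263 300 19 | 134 262 300 20 | 138 262 299 19 | 142 262 300 20 | 146 262 299 19 | 150 262 299 19 | 154 262 299 18 | 158 262 299 19 | 162 262 299 38 | 166 262 298 37 | 170 262 298 37 | 174 262 298 37 | 178 262 298 37 | 182 262 298 37 | 186 262 298 37 | 190 262 297 36 | 194 262 297 36 | 198 262 297 36 | 202 262 297 36 | 206 262 297 36 | 210 275 296 17 | 
mat [ 0.5576503  -0.32128281  0.003     ] 0.11881094415095735 0.14886336624689286 -103.01716001589027
[ 0.6107 -0.313   0.008 ] [ 0.5986 -0.35    0.008 ] [ 0.5087 -0.2747  0.008 ] [ 0.4937 -0.3208  0.008 ]
len 0.10881619824272483 yaw -18.06863380560808 handle from plate [ 0.53352331 -0.30829531  0.008     ] top [ 0.533  -0.3078  0.096 ]
```

View pics/w1z.png

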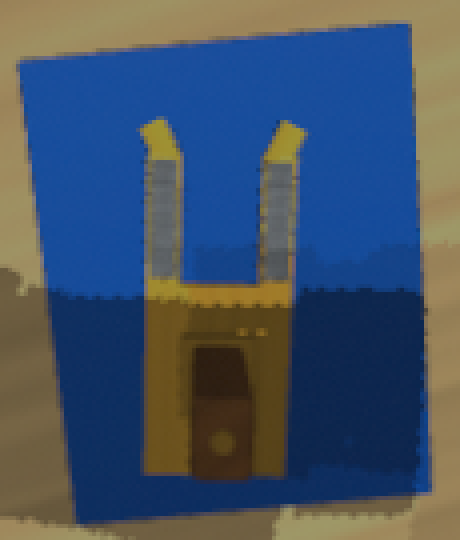

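Call:
apply_moves(steps=[[0.3,0.75,4,0,7],[0.3,0.75,9,0,5],[0.3,0.75,13,0,4.5],[0.3,0.75,15.5,0,4.5],[0.3,0.75,17,0,4.5],[0.3,0.75,17,0,4.5],[0.3,0.75,17,0,3],[0.3,0.75,17,0,2],[0.3,0.75,17,0,0],[0.3,0.75,17,0,0],[0.3,0.75,17,0,0],[0.3,0.75,17,0,0]])

```text
time_s: 3.0
ee_pos: [0.5343, -0.308, 0.0806]
tool_rot: [0.0, 0.988, -0.156, 0.0]
wrist_force: [-0.5, 2.1, 5.8]
finger_gap: 0.0162
grasp_force: 30.0
```

Run:
```python
from h import *
rows((.533,-.308,.079),-18); s=arm.get_state(); print(s['finger_gap'],s['grasp_force'],s['wrist_force'])
```

```text
t 3.0 ee [ 0.5343 -0.308   0.0806] yaw -17.98 tilt [ 0.001 -0.    -1.   ] shift [-0.12  0.04  0.16] turn 0.0
0.01622049639896095 30.000527501106262 [-0.51772175  2.11770867  5.8208902 ]
```

Call:
apply_moves(steps=[[0,0,-1,0,0],[-0.5,0,-3.5,0,0],[-2,-2,-7,0,0],[-4,-5,-10.5,-2,0],[-6,-9,-14,-4,0],[-8,-13,-16,-6,0],[-10,-17.5,-16,-8,0],[-12.5,-22,-16,-10,0],[-14.5,-26.5,-16,-12,0],[-16.5,-31,-16,-14,0],[-18.5,-35.5,-16,-16,0],[-20.5,-40,-16,-18,0]])

```text
time_s: 4.5
ee_pos: [0.4617, 0.137, 0.2397]
tool_rot: [0.0, 1.0, 0.001, -0.0]
wrist_force: [0.7, 0.2, -2.3]
finger_gap: 0.0158
grasp_force: 30.0
```

Run:
```python
from h import *
rows((.442,.362,.21),6); s=arm.get_state(); print(s['finger_gap'],s['wrist_force'],np.round(s['joint_pos'],2))
```

```text
t 4.5 ee [0.4617 0.137  0.2397] yaw 0.09 tilt [-0.001  0.001 -1.   ] shift [ -1.93 -22.51   2.96] turn -5.9
0.015756062247159888 [ 0.69382752  0.22738192 -2.30747261] [ 0.26  0.17  1.77 -0.    1.2   1.83]
```

Call:
apply_moves(steps=[[-0.4,-4.5,0,-1,0],[-0.8,-9,0,-2,0],[-1.2,-13.5,1,-4,0],[-1.6,-18,2,-5,0],[-1.9,-21.5,3,-6,0],[-1.9,-22.5,3,-6,0],[-1.9,-22.5,3,-6,0],[-1.9,-22.5,3,-6,0]])

```text
time_s: 5.5
ee_pos: [0.4436, 0.3596, 0.2102]
tool_rot: [0.0, 0.999, 0.052, 0.0]
wrist_force: [-0.0, -0.6, -2.6]
finger_gap: 0.0155
grasp_force: 30.0
```

Run:
```python
from h import *
rows((.442,.362,.21),6); s=arm.get_state(); print(np.round(s['joint_pos'],2))
w,i=snap('wrist','w2.png')
print(proj(i,[(.568,.375,.084),(.568,.375,.073)]))
```

```text
t 5.5 ee [0.4436 0.3596 0.2102] yaw 5.96 tilt [ 0.     0.001 -1.   ] shift [-0.13 -0.26  0.02] turn -0.0
[ 0.66  0.33  1.62 -0.    1.19  2.13]
[[271.07743858  63.45211943]
 [271.17871463  65.77938747]]
```

View pics/w2.png

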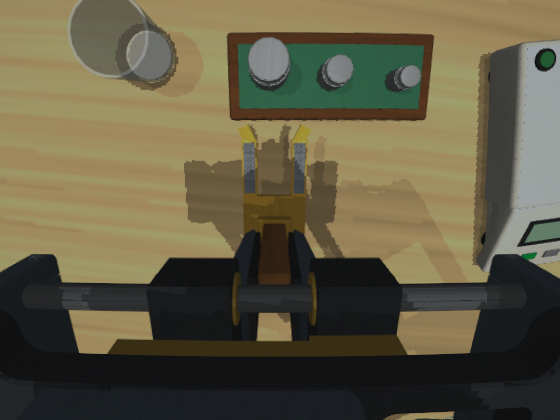

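The wrist view shows the 500 g knob at about (269,60), the other weights at (338,70) and (407,77), and the prongs at x≈250 and 300 with tips near row 130. Now I'll measure these.

Run:
```python
from h import *
w=cv2.imread('pics/w2.png'); i=imaging.camera_info('wrist')
g=cv2.cvtColor(w,cv2.COLOR_BGR2GRAY); hsv=cv2.cvtColor(w,cv2.COLOR_BGR2HSV)
m=cv2.inRange(hsv,(0,0,110),(180,50,255)); sub=np.zeros_like(m); sub[35:95,244:294]=255
m=cv2.morphologyEx(m&sub,cv2.MORPH_OPEN,np.ones((3,3)))
c=max(cv2.findContours(m,0,2)[0],key=cv2.contourArea); print('blob',cv2.boundingRect(c),cv2.minEnclosingCircle(c))
h=cv2.HoughCircles(cv2.GaussianBlur(g[30:105,235:305],(3,3),0),cv2.HOUGH_GRADIENT,1,10,param1=80,param2=10,minRadius=17,maxRadius=25)
print(h+[235,30,0] if h is not None else None)
C=h[0,0]+[235,30,0]; print('knob',np.round(onz(i,C[:2],.084),4),'r',np.linalg.norm(onz(i,C[:2],.084)-onz(i,C[:2]+[C[2],0],.084)))
hm=cv2.inRange(hsv,(15,90,60),(35,255,255))
for r in (150,165,180,215):
    x=np.where((g[r,235:315]>0)&((hsv[r,235:315,1]<70)&(hsv[r,235:315,2]>80)))[0]+235; print(r,x.tolist()[:3],x.tolist()[-3:])
ee=arm.get_state()['ee_pos']; u=np.array([np.cos(.104),np.sin(.104),0]); n=np.array([-u[1],u[0],0])
und=ee[2]-.0776
ax=ee-.0013*np.array([1,0,0])
def fp(x,y,z): p=ax+u*x+n*y; p[2]=und+z; return p
print('pred tip L,R, prong base L,R inner',np.round(proj(i,[fp(.078,.025,.005),fp(.078,-.025,.005),fp(.028,.023,.005),fp(.028,-.023,.005),fp(.028,.0125,.005),fp(.028,-.0125,.005)]),1).tolist())
z=np.hstack([cv2.resize(w[28:108,228:308],None,fx=5,fy=5,interpolation=cv2.INTER_NEAREST),cv2.resize(w[120:200,235:315],None,fx=5,fy=5,interpolation=cv2.INTER_NEAREST)]);cv2.imwrite('pics/w2z.png',z)
```

```text
blob (249, 38, 40, 43) ((267.807373046875, 58.655738830566406), 21.456689834594727)
[[[270.5         58.5         22.20000076]
  [269.5         69.5         20.70000076]]]
knob [0.5718 0.3759 0.084 ] r 0.01812676625196171
150 [244, 245, 246] [303, 304, 305]
165 [244, 245, 246] [302, 303, 304]
180 [] []
215 [] []
pred tip L,R, prong base L,R inner [[237.6, 125.2], [310.3, 125.2], [242.5, 195.9], [305.5, 195.9], [256.9, 195.9], [291.1, 195.9]]
```

View pics/w2z.png

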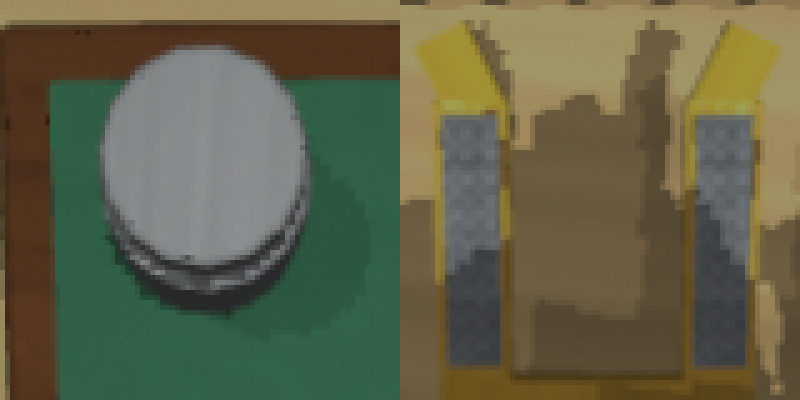

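Call:
apply_moves(steps=[[0,-0.2,2,0,0],[0,-0.4,4.5,0,0],[0,-0.4,6.2,0,0],[0,-0.4,6.7,0,0],[0,-0.4,6.7,0,0],[1,-0.4,6.7,0,0],[2,-0.4,6.7,0,0],[2,-0.4,6.7,0,0],[2,-0.4,6.7,0,0]])

```text
time_s: 6.68
ee_pos: [0.4628, 0.3667, 0.1429]
tool_rot: [0.0, 0.999, 0.052, -0.0]
wrist_force: [-0.9, -0.5, -2.6]
finger_gap: 0.0158
grasp_force: 30.0
```

Run:
```python
from h import *
rows((.5305,.3728,.143),6); s=arm.get_state(); print(s['wrist_force'])
w,i=snap('wrist','w3.png')
g=cv2.cvtColor(w,cv2.COLOR_BGR2GRAY); hsv=cv2.cvtColor(w,cv2.COLOR_BGR2HSV)
p=proj(i,[(.571,.3772,.084)])[0]; print('pred knob',p)
x0,y0=int(p[0])-45,int(p[1])-45; y0=max(y0,0)
h=cv2.HoughCircles(cv2.GaussianBlur(g[y0:y0+110,x0:x0+90],(3,3),0),cv2.HOUGH_GRADIENT,1,10,param1=80,param2=10,minRadius=20,maxRadius=38)
print(h[0][:3]+[x0,y0,0])
a=cv2.resize(w[0:220,170:390],None,fx=2.5,fy=2.5,interpolation=cv2.INTER_NEAREST);cv2.imwrite('pics/w3z.png',a)
```

```text
t 6.67 ee [0.4628 0.3667 0.1429] yaw 6.01 tilt [-0.  0. -1.] shift [ 6.8   0.1  -0.02] turn 0.0
[-0.8971123  -0.53827889 -2.55056495]
pred knob [275.71880593  72.37684697]
[[276.5         71.5         28.60000038]
 [265.5         69.5         35.20000076]
 [274.5         84.5         23.        ]]
```

View pics/w3z.png

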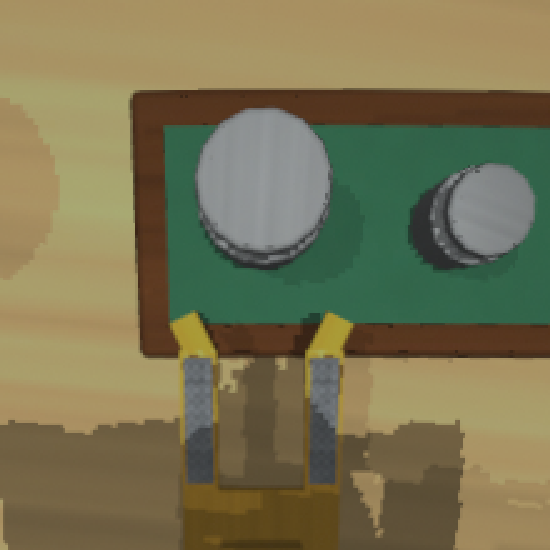

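The prongs (centre x≈274.5) are lined up with the knob (275.6, 71.6), about 0.6 mm off. I'll insert now.

Call:
apply_moves(steps=[[1,0.1,0,0,0],[2,0.1,0,0,0],[3,0.1,0,0,0],[4,0.1,0,0,0],[5,0.1,0,0,0],[6,0.1,0,0,0],[6.5,0.1,0,0,0],[6.8,0.1,0,0,0],[6.8,0.1,0,0,0]])

```text
time_s: 7.85
ee_pos: [0.5305, 0.3729, 0.1429]
tool_rot: [0.0, 0.999, 0.052, -0.0]
wrist_force: [-0.3, -1.0, -1.9]
finger_gap: 0.0158
grasp_force: 30.0
```

Run:
```python
from h import *
rows((.5305,.3728,.143),6); s=arm.get_state(); print(s['wrist_force'],s['moment'])
```

```text
t 7.85 ee [0.5305 0.3729 0.1429] yaw 6.02 tilt [-0.  0. -1.] shift [-0.    0.01 -0.01] turn 0.0
[-0.27528089 -1.005289   -1.91943862] [0.02454849 0.06811682 0.01536684]
```

Call:
apply_moves(steps=[[0,0,-0.2,0,0],[0,0,-0.4,0,0],[0,0,-0.6,0,0],[0,0,-0.8,0,0],[0,0,-1,0,0],[0,0,-1.3,0,0],[0,0,-1.6,0,0],[0,0,-2,0,0],[0,0,-2,0,0],[0,0,-2,0,0]])

```text
time_s: 9.1
ee_pos: [0.5305, 0.3729, 0.1629]
tool_rot: [0.0, 0.999, 0.053, -0.0]
wrist_force: [-0.1, -0.3, -7.3]
finger_gap: 0.0154
grasp_force: 30.0
```

Run:
```python
from h import *
rows((.5305,.3728,.163),6); s=arm.get_state(); print(s['wrist_force'],s['moment'])
w,i=snap('wrist','w4.png')
g=cv2.cvtColor(w,cv2.COLOR_BGR2GRAY)
p=proj(i,[(.571,.3772,.0995)])[0]; print('pred knob top',p)
a=cv2.resize(w[60:270,180:370],None,fx=2.8,fy=2.8,interpolation=cv2.INTER_NEAREST);cv2.imwrite('pics/w4z.png',a)
```

```text
t 9.1 ee [0.5305 0.3729 0.1629] yaw 6.02 tilt [-0.  0. -1.] shift [ 0.    0.01 -0.01] turn 0.0
[-0.13247456 -0.30957235 -7.33573327] [-0.04721729  0.21242538  0.02562675]
pred knob top [274.19201827 179.13978255]
```

View pics/w4z.png

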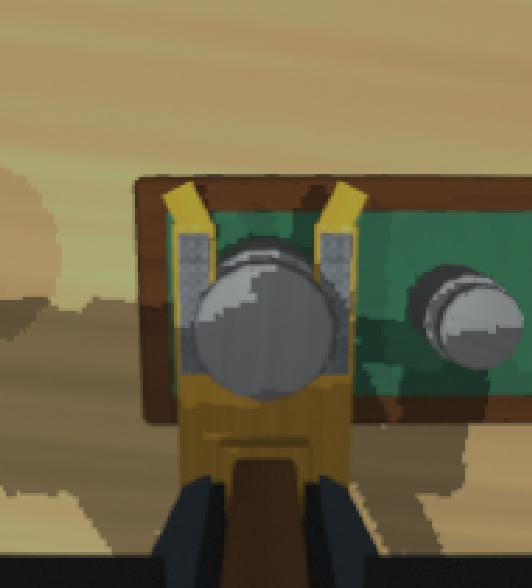

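The weight hangs cleanly: knob centre at about (274.5,178) where predicted, and 7.3 N total force. Next I'll raise it and carry it over to a spot just short of the pan.

Call:
apply_moves(steps=[[0,0,-0.5,0,0],[0,0,-1.5,0,0],[-0.3,0,-3,0,0],[-0.8,0.2,-4.5,0,0],[-1.5,0.7,-6,0,0],[-2.3,1.6,-7.5,0,0],[-3.2,3,-9,0,0],[-4.1,5,-10,0,0],[-5,7.3,-10.3,0,0],[-6,9.8,-10.3,0,0],[-7,12.4,-10.3,0,0],[-8,15,-10.3,0,0]])

```text
time_s: 10.65
ee_pos: [0.4656, 0.2129, 0.2655]
tool_rot: [0.001, 0.999, 0.052, -0.001]
wrist_force: [0.3, 0.4, -7.2]
finger_gap: 0.0158
grasp_force: 30.0
```

Call:
apply_moves(steps=[[-1,2.6,0,0,0],[-2,5.2,0,0,0],[-2.8,7.8,0,0,0],[-3.5,10.4,0,0,0],[-4,12.9,0,0,0],[-4.3,15,0,0,0],[-4.5,16.6,0,0,0],[-4.5,17.7,0,0,0],[-4.5,18.3,0,0,0],[-4.5,18.5,0,0,0],[-4.5,18.5,0,0,0],[-4.5,18.5,0,0,0]])

```text
time_s: 12.15
ee_pos: [0.4414, 0.0271, 0.2659]
tool_rot: [-0.0, 0.999, 0.053, -0.0]
wrist_force: [-0.1, 0.0, -7.6]
finger_gap: 0.0156
grasp_force: 30.0
```

```bash
cat > pan.py <<'E'
from h import *
s=arm.get_state(); rows(s['ee_pos'],6); print(s['wrist_force'])
w,i=snap('wrist','w5.png'); g=cv2.cvtColor(w,cv2.COLOR_BGR2GRAY)
p=proj(i,[(.561,.039,.09)])[0]; print('pred pan',p)
x0,y0=max(int(p[0])-70,0),max(int(p[1])-70,0)
h=cv2.HoughCircles(cv2.GaussianBlur(g[y0:y0+140,x0:x0+140],(3,3),0),cv2.HOUGH_GRADIENT,1,6,param1=80,param2=12,minRadius=22,maxRadius=55)
for c in h[0][:5]:
    c=c+[x0,y0,0]
    for z in (.08,.09,.10):
        q=onz(i,c[:2],z); print(c,z,np.round(q[:2],4),'r',round(float(np.linalg.norm(onz(i,c[:2]+[c[2],0],z)-q)),4))
a=cv2.resize(w[0:300,150:400],None,fx=2,fy=2);cv2.imwrite('pics/w5z.png',a)
E
python3 pan.py
```

```text
t 12.15 ee [0.4414 0.0271 0.2659] yaw 6.06 tilt [-0. -0. -1.] shift [0. 0. 0.] turn 0.1
[-0.1254444   0.0229396  -7.59955594]
pred pan [274.94949032  78.16142852]
[274.5         74.5         43.20000076] 0.08 [0.5657 0.0399] r 0.0435
[274.5         74.5         43.20000076] 0.09 [0.5643 0.0398] r 0.0422
[274.5         74.5         43.20000076] 0.1 [0.5629 0.0397] r 0.0409
[280.5         72.5         36.29999924] 0.08 [0.5682 0.0341] r 0.0365
[280.5         72.5         36.29999924] 0.09 [0.5668 0.0342] r 0.0354
[280.5         72.5         36.29999924] 0.1 [0.5653 0.0342] r 0.0343
[274.5         83.5         38.90000153] 0.08 [0.5571 0.039 ] r 0.0394
[274.5         83.5         38.90000153] 0.09 [0.556  0.0389] r 0.0382
[274.5         83.5         38.90000153] 0.1 [0.5549 0.0388] r 0.037
[273.5         68.5         37.20000076] 0.08 [0.5712 0.0415] r 0.0373
[273.5         68.5         37.20000076] 0.09 [0.5697 0.0413] r 0.0362
[273.5         68.5         37.20000076] 0.1 [0.5681 0.0412] r 0.035
[265.5         77.5         52.09999847] 0.08 [0.5619 0.0486] r 0.0525
[265.5         77.5         52.09999847] 0.09 [0.5606 0.0482] r 0.051
[265.5         77.5         52.09999847] 0.1 [0.5594 0.0479] r 0.0494
```

View pics/w5z.png

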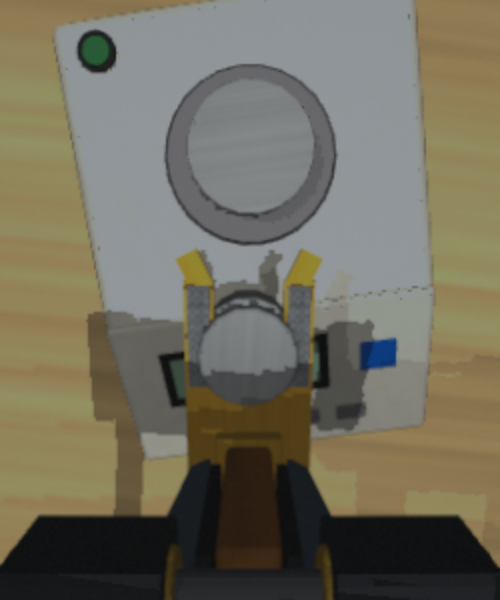

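The pan disc is centred at about (275.5,73.2), 64 px wide and 67.5 px tall. The outer ring on the housing top is centred at (275.2,77).

Run:
```python
from h import *
i=imaging.camera_info('wrist')
print('ring',onz(i,(275.2,77),.06), 'ring edge lens', np.linalg.norm(onz(i,(232.5,77),.06)-onz(i,(318,77),.06)))
for z in (.08,.085,.09,.095,.1):
    l=onz(i,(243.5,73.2),z);r=onz(i,(307.5,73.2),z);f=onz(i,(275.5,39.5),z);b=onz(i,(275.5,107),z)
    print(z,np.round(onz(i,(275.5,73.2),z)[:2],4),np.linalg.norm(l-r).round(4),np.linalg.norm(f-b).round(4),np.round((f+b)[:2]/2,4))
s=arm.get_state(); ee=s['ee_pos']
w=cv2.imread('pics/w5.png')
# knob of carried weight: crop (248.5,354)
for z in (.18,.187,.19): print('knob',z,np.round(onz(i,(274.2,177),z)-ee,4))
```

```text
ring [0.56599535 0.03912067 0.06      ] ring edge lens 0.09141803741401962
0.08 [0.567 0.039] 0.0643 0.064 [0.5663 0.0389]
0.085 [0.5663 0.039 ] 0.0634 0.063 [0.5656 0.0389]
0.09 [0.5656 0.0389] 0.0624 0.0621 [0.5649 0.0388]
0.095 [0.5649 0.0389] 0.0614 0.0611 [0.5642 0.0388]
0.1 [0.5642 0.0388] 0.0605 0.0602 [0.5635 0.0387]
knob 0.18 [ 0.038   0.004  -0.0859]
knob 0.187 [ 0.0393  0.0042 -0.0789]
knob 0.19 [ 0.0398  0.0042 -0.0759]
```

Call:
apply_moves(steps=[[0.5,0,0,0,0],[1.5,0,0,0,0],[3,0.1,0,0,0],[4.5,0.1,0,0,0],[6,0.1,0,0,0],[7.2,0.1,0.5,0,0],[8,0.1,1.3,0,0],[8.3,0.1,2.2,0,0],[8.3,0.1,3,0,0],[8.3,0.1,3.4,0,0],[8.3,0.1,3.4,0,0],[8.3,0.1,3.4,0,0]])

```text
time_s: 13.7
ee_pos: [0.5241, 0.0344, 0.2324]
tool_rot: [0.0, 0.999, 0.053, 0.0]
wrist_force: [-0.7, -0.5, -7.0]
finger_gap: 0.0159
grasp_force: 30.0
```

Run:
```python
from h import *
rows((.5243,.0347,.2175),6); s=arm.get_state(); print(s['wrist_force'],s['moment'])
# geometry check of carried knob in wrist view
w,i=snap('wrist','w6.png'); g=cv2.cvtColor(w,cv2.COLOR_BGR2GRAY)
h=cv2.HoughCircles(cv2.GaussianBlur(g[140:220,230:320],(3,3),0),cv2.HOUGH_GRADIENT,1,6,param1=80,param2=10,minRadius=20,maxRadius=30)
c=h[0][:3]+[230,140,0]; print(c,[np.round(onz(i,k[:2],s['ee_pos'][2]-.0626)[:2],4) for k in c])
```

```text
t 13.7 ee [0.5241 0.0344 0.2324] yaw 6.02 tilt [ 0.001  0.    -1.   ] shift [ 0.02 -0.03  1.49] turn 0.0
[-0.68283201 -0.52734727 -6.96271126] [0.0163056 0.250846  0.0399717]
[[273.5        178.5         24.60000038]
 [274.5        166.5         22.39999962]
 [271.5        172.5         23.5       ]] [array([0.5652, 0.0392]), array([0.5735, 0.0394]), array([0.5692, 0.041 ])]
```

Call:
apply_moves(steps=[[0,0,0.2,0,0],[0,0,0.4,0,0],[0,0,0.6,0,0],[0,0,0.7,0,0],[0,0,0.7,0,0]])

```text
time_s: 14.38
ee_pos: [0.524, 0.0344, 0.2248]
tool_rot: [0.0, 0.999, 0.053, -0.0]
wrist_force: [0.9, -0.2, -7.4]
finger_gap: 0.0159
grasp_force: 30.0
```

Call:
apply_moves(steps=[[0,0,0.1,0,0],[0,0,0.2,0,0],[0,0,0.3,0,0],[0,0,0.3,0,0]])

```text
time_s: 14.88
ee_pos: [0.5239, 0.0344, 0.2218]
tool_rot: [0.0, 0.999, 0.053, -0.0]
wrist_force: [-0.1, 0.2, -7.2]
finger_gap: 0.0159
grasp_force: 30.0
```

Call:
apply_moves(steps=[[0,0,0.1,0,0],[0,0,0.2,0,0],[0,0,0.3,0,0],[0,0,0.3,0,0]])

```text
time_s: 15.38
ee_pos: [0.5246, 0.0345, 0.2197]
tool_rot: [0.0, 0.999, 0.053, 0.001]
wrist_force: [-0.4, 0.2, -1.6]
finger_gap: 0.0157
grasp_force: 30.0
```

Call:
apply_moves(steps=[[0,0,0.1,0,0],[0,0,0.15,0,0],[0,0,0.15,0,0]])

```text
time_s: 15.75
ee_pos: [0.524, 0.0344, 0.2174]
tool_rot: [0.0, 0.999, 0.053, 0.0]
wrist_force: [-0.3, 0.1, -2.7]
finger_gap: 0.0155
grasp_force: 30.0
```

Run:
```python
from h import *
s=arm.get_state(); rows(s['ee_pos'],6); print(s['wrist_force'],s['moment'])
w,i=snap('wrist','w7.png'); g=cv2.cvtColor(w,cv2.COLOR_BGR2GRAY)
h=cv2.HoughCircles(cv2.GaussianBlur(g[140:220,230:320],(3,3),0),cv2.HOUGH_GRADIENT,1,6,param1=80,param2=10,minRadius=20,maxRadius=30)
c=h[0][:3]+[230,140,0]; print(c,[np.round(onz(i,k[:2],.158)[:2],4) for k in c])
```

```text
t 15.75 ee [0.524  0.0344 0.2174] yaw 6.02 tilt [-0.  0. -1.] shift [0. 0. 0.] turn 0.0
[-0.28056052  0.11388902 -2.6981624 ] [0.0440814  0.00748033 0.02508596]
[[273.5        173.5         24.89999962]
 [272.5        179.5         24.89999962]
 [280.5        168.5         27.10000038]] [array([0.5691, 0.0397]), array([0.5649, 0.0399]), array([0.5729, 0.0353])]
```

The force is now the fork's weight alone, so the weight stands on the pan with the prongs free. I'll draw the fork out.

Call:
apply_moves(steps=[[-0.3,0,0,0,0],[-0.7,0,0,0,0],[-1.1,0,0,0,0],[-1.5,0,0,0,0]])

```text
time_s: 16.3
ee_pos: [0.5087, 0.0328, 0.2175]
tool_rot: [0.0, 0.999, 0.053, 0.0]
wrist_force: [-0.0, 0.6, -2.1]
finger_gap: 0.0158
grasp_force: 30.0
```

Call:
apply_moves(steps=[[-0.7,0,0,0,0],[-1.4,0,0,0,0],[-2.1,0,0,0,0],[-2.8,0,0,0,0],[-3.5,0,0,0,0],[-4.5,0,0,0,0],[-6,0,0,0,0],[-7.5,0,0,0,0],[-8,0,0,0,0],[-8,0,0,0,0]])

```text
time_s: 17.55
ee_pos: [0.4294, 0.0244, 0.2177]
tool_rot: [0.0, 0.999, 0.052, 0.0]
wrist_force: [0.5, -0.2, -3.2]
finger_gap: 0.0159
grasp_force: 30.0
```

Run:
```python
from h import *
rows((.533+.0013,-.308,.13),-18); s=arm.get_state(); print(s['wrist_force'])
w,i=snap('wrist','w8.png'); g=cv2.cvtColor(w,cv2.COLOR_BGR2GRAY)
p=proj(i,[(.5652,.0392,.158)])[0]; print('pred',p); x0,y0=int(p[0])-50,max(0,int(p[1])-50)
h=cv2.HoughCircles(cv2.GaussianBlur(g[y0:y0+100,x0:x0+100],(3,3),0),cv2.HOUGH_GRADIENT,1,8,param1=80,param2=10,minRadius=20,maxRadius=34)
c=h[0][:4]+[x0,y0,0]; print(c,[np.round(onz(i,k[:2],.158)[:2],4) for k in c])
# fork tilt check: prong tip pixels vs model
hsv=cv2.cvtColor(w,cv2.COLOR_BGR2HSV); m=cv2.inRange(hsv,(22,150,120),(34,255,255)); ys,xs=np.where(m[100:170,225:325]); print('tips',ys.min()+100,xs.min()+225,xs.max()+225)
w2=cv2.imread('pics/w2.png'); m=cv2.inRange(cv2.cvtColor(w2,cv2.COLOR_BGR2HSV),(22,150,120),(34,255,255)); ys,xs=np.where(m[100:170,225:325]); print('tips before',ys.min()+100,xs.min()+225,xs.max()+225)
```

```text
t 17.55 ee [0.4294 0.0244 0.2177] yaw 6.02 tilt [ 0.001  0.    -1.   ] shift [ 6.94 34.16  8.78] turn 24.0
[ 0.52971185 -0.23464201 -3.16383528]
pred [273.48338077  23.82967909]
[[274.5         25.5         27.89999962]
 [272.5         48.5         24.29999924]
 [273.5         58.5         33.40000153]
 [273.5         35.5         27.70000076]] [array([0.5643, 0.0385]), array([0.5513, 0.0383]), array([0.5457, 0.0371]), array([0.5587, 0.0385])]
tips 125 239 309
tips before 125 239 310
```

Call:
apply_moves(steps=[[0.2,1.5,0,1,0],[0.6,4.5,0,3,0],[1.2,8,0,6,0],[2,12,0.5,9,0],[3,16,1.5,12,0],[4,20,3,15,0],[5,24,4.5,18,0],[5.9,28,6,21,0],[6.5,31.3,7.5,23,0],[6.9,33.5,8.5,24,0],[6.9,34.2,8.8,24,0],[6.9,34.2,8.8,24,0]])

```text
time_s: 19.1
ee_pos: [0.5338, -0.3083, 0.1294]
tool_rot: [-0.0, 0.988, -0.156, -0.0]
wrist_force: [-0.4, 0.6, -1.8]
finger_gap: 0.0157
grasp_force: 30.0
```

Run:
```python
from h import *
rows((.533+.0013,-.308,.0806),-18); s=arm.get_state(); print(s['wrist_force'])
```

```text
t 19.1 ee [ 0.5338 -0.3083  0.1294] yaw -17.99 tilt [-0.001 -0.    -1.   ] shift [ 0.05 -0.04  4.88] turn 0.0
[-0.39229117  0.59885121 -1.80449057]
```

Call:
apply_moves(steps=[[0,0,1,0,0],[0,0,2.2,0,0],[0,0,3.4,0,0],[0,0,4.1,0,0],[0,0,4.4,0,0],[0,0,4.6,0,0],[0,0,4.7,0,0],[0,0,4.7,0,0]])

```text
time_s: 20.1
ee_pos: [0.5341, -0.3085, 0.0826]
tool_rot: [0.0, 0.988, -0.156, 0.0]
wrist_force: [-0.4, 0.9, -3.5]
finger_gap: 0.0159
grasp_force: 30.0
```

Call:
apply_moves(steps=[[0,0,0.1,0,0],[0,0,0.2,0,0],[0,0,0.2,0,0]])

```text
time_s: 20.48
ee_pos: [0.5341, -0.3085, 0.0806]
tool_rot: [0.0, 0.988, -0.156, 0.0]
wrist_force: [-0.1, 1.0, -0.7]
finger_gap: 0.0161
grasp_force: 30.0
```

Call:
apply_moves(steps=[[0,0,0.05,0,0],[0,0,0.05,0,0],[0,0,0.05,0,2],[0,0,0.05,0,3],[0,0,0.05,0,4.5],[0,0,0.05,0,4.5],[0,0,0.05,0,4.5],[0,0,0.05,0,4.5]])

```text
time_s: 21.48
ee_pos: [0.534, -0.3085, 0.0799]
tool_rot: [0.0, 0.988, -0.156, 0.0]
wrist_force: [0.5, 0.7, -0.1]
finger_gap: 0.0448
grasp_force: 0.0
```

Call:
apply_moves(steps=[[0,0,-0.5,0,4.5],[0,0,-1.5,0,4.5],[0,0,-3,0,4.5],[0,0,-5,0,4.5],[0,0,-8,0,4.5],[0,0,-11,0,4.5],[0,0,-14,0,4.5],[0,0,-17,0,4.5],[0,0,-17,0,4.5],[0,0,-17,0,4.5]])

```text
time_s: 22.72
ee_pos: [0.5335, -0.3082, 0.2496]
tool_rot: [-0.0, 0.988, -0.156, -0.0]
wrist_force: [0.2, -0.6, -0.0]
finger_gap: 0.0453
grasp_force: 0.0
```

Run:
```python
from h import *
s=arm.get_state(); rows(s['ee_pos'],-18); print(s['finger_gap'],s['wrist_force'])
w,i=snap('wrist','w9.png'); hsv=cv2.cvtColor(w,cv2.COLOR_BGR2HSV)
w1=cv2.imread('pics/w1.png')
def fork(w):
    m=cv2.inRange(cv2.cvtColor(w,cv2.COLOR_BGR2HSV),(100,100,20),(130,255,255)); sub=np.zeros_like(m); sub[80:235,215:345]=255
    cs=max(cv2.findContours(m&sub,0,2)[0],key=cv2.contourArea); hull=np.zeros_like(m); cv2.drawContours(hull,[cv2.convexHull(cs)],-1,255,-1)
    f=cv2.morphologyEx(cv2.erode(hull,np.ones((3,3)))&~m,cv2.MORPH_OPEN,np.ones((2,2)))
    return [(r,int(x.min()),int(x.max()),len(x)) for r in range(110,220,8) for x in [np.where(f[r])[0]] if len(x)]
print(fork(w1));print(fork(w))
# compare top/side with first pictures: changed regions
for n in ('top','side'):
    b,_=snap(n,n+'2.png'); a=cv2.imread(f'pics/{n}1.png'); d=cv2.inRange(cv2.absdiff(cv2.cvtColor(a,6),cv2.cvtColor(b,6)),35,255)
    k,_,st,_=cv2.connectedComponentsWithStats(cv2.dilate(d,np.ones((3,3)))); print(n,[x.tolist() for x in st[1:] if x[4]>12])
```

```text
t 22.73 ee [ 0.5335 -0.3082  0.2496] yaw -17.98 tilt [-0.001 -0.    -1.   ] shift [0. 0. 0.] turn 0.0
0.04525164213255926 [ 0.17718219 -0.64905117 -0.04593482]
[(126, 262, 301, 16), (134, 262, 300, 20), (142, 262, 300, 20), (150, 262, 299, 19), (158, 262, 299, 19), (166, 262, 298, 37), (174, 262, 298, 37), (182, 262, 298, 37), (190, 262, 297, 36), (198, 262, 297, 36), (206, 262, 297, 36)]
[(126, 255, 296, 15), (134, 257, 294, 19), (142, 257, 294, 19), (150, 257, 294, 19), (158, 257, 293, 18), (166, 257, 293, 37), (174, 257, 293, 37), (182, 257, 293, 37), (190, 257, 293, 37), (198, 257, 293, 37), (206, 258, 293, 36), (214, 270, 279, 10)]
top [[223, 152, 337, 268, 43904], [155, 191, 20, 16, 199], [266, 199, 14, 9, 83], [400, 315, 23, 29, 427], [418, 337, 16, 9, 65]]
side [[281, 0, 39, 47, 1263], [445, 0, 7, 14, 73], [461, 0, 22, 82, 963], [331, 8, 12, 5, 53], [422, 41, 7, 12, 48], [404, 44, 4, 5, 18], [403, 49, 24, 16, 180], [292, 54, 26, 8, 165], [291, 63, 27, 9, 187], [416, 70, 12, 17, 115], [280, 75, 47, 55, 1281], [293, 77, 4, 6, 21], [454, 78, 29, 133, 2098], [480, 93, 25, 104, 1302], [419, 95, 13, 56, 421], [265, 158, 193, 122, 7405], [293, 181, 7, 9, 52], [515, 187, 24, 47, 648], [486, 204, 8, 12, 63], [454, 214, 30, 26, 632], [407, 222, 4, 4, 15], [486, 228, 4, 6, 22], [477, 235, 16, 13, 155], [455, 241, 7, 6, 39], [489, 249, 9, 4, 34], [510, 252, 15, 15, 160], [449, 268, 53, 28, 803], [231, 296, 18, 12, 171]]
```

```bash
python3 -c "
from workcell import arm
print(arm.finish_job())"
```

```text
the job is handed in; nothing more can be done
None
```

The 500 g weight stands on the balance's pan, within about 2 mm of its centre by the wrist camera, and the fork is back flat on its blue mat; the job was handed in after about 23 s, and the judge's result was not shown.

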